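# Set up the brazing corner: block on the mat, flux jar to the front, carousel held

## Robot

A 7-joint arm with a two-finger parallel gripper is mounted at the origin on the work surface. World frame = base frame: x ahead of the robot, y to its left, z up, the work surface at z = 0. Lengths are in m, angles in rad, forces in N, time in s.
With the tool pointing down it reaches from about 0.4 to 0.875 m from the base axis. Payload 4.4 kg.
Tool frame: the origin (TCP) lies at the very end of the fingers, on their centre line; the grasp point (between the pads) lies 19 mm behind it (hold_point_z is the distance from the TCP to the grasp point, in m); z points along the fingers, x is the direction in which the jaws open and shut, and the axes are right-handed (so a half turn about z gives the same grasp; the last joint's range is limited). The gripper opens to 85 mm and grips with 20 to 120 N. Pads are 22 mm wide; open, the fingers measure 114 mm over their backs; the gripper's body (76 mm by 85 mm) begins 54 mm behind the grasp point. The pads swing forward as they close: fully open they stand 13 mm farther back than shut.
Start: joints at [-0.066, 0.628, 0.038, 1.517, -0.027, 0.996, -0.02], TCP at [0.65, 0, 0.231] pointing down, gripper open.
Joint ranges: [-3.06, 3.06], [-0.37, 2.12], [-1.25, 1.32], [0.18, 2.47], [-1.1, 4.24], [0.23, 1.98], [-2.94, 2.94]. Speed limits (rad/s): [2.57, 2.57, 3.14, 3.14, 3.14, 3.14, 3.14].

## Interface

Orientations are given as a unit quaternion [x, y, z, w].
In Python, from station import move_to, move_linear, move_j, grip, sleep, ik, observe, camera, camera_params, PlanningError, close_job, hold_point_z gives the robot as it stands. Calls block until the motion is done:
- move_to(position, orientation): joint-space move of the TCP to a pose.
- move_linear(position, v=0.15, attitude=None, max_force=None): straight line of the TCP; attitude=None keeps the orientation; v is the mean speed in m/s. With max_force (N) it stops when the force on the tool has changed by that much, and returns True; else False.
- move_j(angles): joint-space move.
- grip(opening, squeeze=None): finger opening in m; squeeze is the grip in N (None keeps the last); returns when the fingers have stopped.
- sleep(seconds).
- ik(position, orientation): joint angles nearest the present ones, or None.
- observe(): the state.
- camera(name): name is "scene" or "side" or "wrist"; returns the picture (400x640x3 uint8, red, green, blue); there is no depth.
- camera_params(name): a dict with "intrinsics" (3x3 intrinsics, pixels), "rvec" (rotation vector, rad) and "tvec" (3), from world to camera coordinates, as OpenCV has them; the wrist camera has in their place "tool_from_camera" (4x4, takes a point from camera to tool coordinates, whose origin is the TCP and whose axes are the tool frame's). Camera axes: x right, y down, z forward; pixel columns grow to the right and rows downward; lengths in m; the calibration is good to about 2 mm. A picture is of the moment at which its call begins: read the wrist's pose just before it. camera_params takes no time and is no camera call.
A pose or a line that the arm cannot do raises PlanningError and nothing moves.
- close_job(): hands the job in, once; it reports no verdict.
The state is a dict: "time": time; "q": joint angles; "dq": joint speeds; "joint_torque": joint torques, N m; "position": TCP position; "orientation": TCP orientation; "wrist_force": force on the tool from outside, world axes, zero at the start; "ft_torque": the same for the moment, N m; "grip_width": finger opening in m.
Only numpy, scipy, OpenCV 4.12 (cv2) and the standard library are available. Lean on these libraries where they do the work, as an engineer would, in place of code of your own. Each camera call takes 0.05 s, during which the arm holds its last target. There are 200 camera calls.

## Task

Set the bench up for brazing: slide the pale brazing block along the bench, without picking it up, onto the middle of the thin black mat in front of the jar carousel, lined up with the mat, and let go of it. Then turn the carousel by the wooden bar handle on top until the tall flux jar with the brush-knob cap faces straight towards the mat, and finish still gripping the handle firmly, so that the carousel stays put while a colleague unscrews the cap. Do not push on the deck or the jars, and leave the other things on the bench where they are.

Things in the scene. Friction and masses are not known exactly. Their poses are not given: they have to be found in the camera images.
- block: The brazing block: a pale tan refractory slab with two scorch spots, 60 (x) x 150 (y) x 30 (z) mm, about 0.3 to 0.5 kg, loose. Origin at the centre of its underside; y along its length. It starts flat on the bench, on the far side of the mat from the carousel, turned up to about 25 degrees from the mat. It can be gripped across its 60 mm width from above.
- mat: The thin black rubber mat, fixed to the bench in front of the carousel: flat part 130 (x) x 200 (y) mm, 2 mm thick, with a further 10 mm bevel sloping down to the bench all round, so that the block slides up on to it. Origin at its centre, on the bench surface; its top is 2 mm higher. Its +x axis points at the carousel's axis, its y runs along its length.
- carousel_base: The fixed round base of the jar carousel, 180 mm in diameter. Origin on the carousel's axis, on the bench surface, z up. Its -x axis (its front) points straight at the centre of the mat, 235 to 260 mm away.
- carousel (a joint): Turn of the carousel on its base (rad), positive anticlockwise seen from above, many turns either way. At 0, and at every whole turn (2 pi), the flux jar faces straight towards the mat. It turns with little friction (about 0.04 N m, plus light damping) and stays where it is left.
- handle: The handle of the carousel: a wooden bar 90 (x, its length) x 20 (y) x 22 (z) mm on top of a 16 mm steel post on the carousel's axis, turning with the carousel. Origin at the bar's centre, on the axis, 190 mm above the bench; the bar's underside is at 179 mm, its top at 201 mm (a flat 3 mm steel boss stands on the middle). The bar's -x end points towards the flux jar. It can be gripped across its 20 mm width from above.
- flux_jar: The flux jar, the only tall one of the six containers on the deck: 50 mm in diameter, steel screw cap with a narrow upright black brush knob (24 mm wide at most) in the middle of it; it ends 136 mm above the bench. Origin at the centre of its underside, 29 mm above the bench and 72 mm from the carousel's axis; it is fixed on the deck.
- deck: The round plywood deck, 210 mm in diameter, top 29 mm above the bench, with a low aluminium rim, and the five other containers fixed on it (three jars with flat lids up to 98 mm above the bench, two open pots), all with the flux jar on a circle of 72 mm radius, 60 degrees apart. It turns with the carousel; origin on the axis at bench height.
- tube_cutter: Bystander: small aluminium tube cutter lying flat, 41 x 96 x 20 mm with its knob. Origin under its middle.
- tape: Bystander: black tape measure lying flat, about 60 x 65 x 30 mm. Origin under its middle.
- spanner: Bystander: steel spanner, 150 mm long (x), lying flat. Origin at its middle.
- return_bend: Bystander: U-shaped copper return bend of 12 mm tube, about 62 x 84 mm, lying flat. Origin under its middle.
- screwdriver: Bystander: screwdriver, 180 mm long (x), lying behind the carousel.
- flaring_bar: Bystander: steel flaring bar with five holes and two wing screws, 130 (x) x 30 x 28 mm, lying beside the carousel.
- leak_spray: Bystander: white bottle, 56 mm in diameter and 150 mm tall, standing beside the carousel. Origin under its centre.

How it is judged:
On the way, in this order (a step that is already met when the one before it is completed fails the run):
1. the block lies flat and let go in the middle of the mat, lined up with it (x of block in the frame of mat between -0.02 and 0.02 m and y of block in the frame of mat between -0.02 and 0.02 m and angle between the y axis of block and the y axis of mat, either way round below 0.2 rad and angle between block's own z axis and vertical below 0.05 rad and height (world z) of block below 0.006 m and linear speed of block below 0.02 m/s and contact force between each of the arm, the fingers and block below 0.3 N), for 0.2 s.
2. the carousel, gripped by its handle, stands still with the flux jar facing the mat (y of flux_jar in the frame of carousel_base between -0.012 and 0.012 m and x of flux_jar in the frame of carousel_base below -0.06 m and contact force between the fingers and handle above 3 N and velocity of joint carousel between -0.05 and 0.05 rad/s), for 0.3 s.
At the end, for the whole second after the job is handed in: Block flat and untouched on the mat, within 20 mm of its centre along either side and 0.2 rad of square; flux jar within 12 mm of the line from the carousel axis to the mat centre, on the mat side; carousel at rest (under 0.05 rad/s), fingers pressing its handle with over 3 N (all of step 1 and all of step 2); the arm keeps its last pose, push and grip.
It fails at once if the block is lifted more than 12 mm off the bench or tipped more than 0.2 rad (height (world z) of block above 0.012 m or angle between block's own z axis and vertical above 0.2 rad).
It fails at once if the robot pushes on the deck or a jar with more than 2 N (contact force between any of the arm, the fingers and deck above 2 N or contact force between any of the arm, the fingers and flux_jar above 2 N).
It fails at once if a bystander is moved more than 30 mm (distance of any of tube_cutter, tape, spanner, return_bend, screwdriver, flaring_bar, leak_spray from where it was at the start of the episode above 0.03 m).
It also fails if it takes over 72 s, if anything falls off the work surface, if the arm or the gripper's body presses on something with over 40 N, if the wrist force passes 120 N, or if a joint passes its speed limit or range.

## Working session

There is one attempt and no reset: what is moved stays moved. The work goes in short steps, each a Python script; the robot and the scene stay as the last script left them, time stands still between calls to the robot, and variables do not carry over. Pictures are saved under pics/ and viewed, about 8 in all and at most 12, crops included, and the job is handed in when it is done.

```bash
mkdir -p pics; ls; cat > h.py <<'E'
import numpy as np, cv2
from scipy.spatial.transform import Rotation as R
from station import *
def cam(name):
    """K, Rcw, camera centre in world"""
    p=camera_params(name); K=np.array(p["intrinsics"])
    if name=="wrist":
        o=observe(); T=np.array(p["tool_from_camera"]); Rt=R.from_quat(o["orientation"]).as_matrix()
        return K, Rt@T[:3,:3], np.array(o["position"])+Rt@T[:3,3]
    Rm=cv2.Rodrigues(np.array(p["rvec"],float))[0]
    return K, Rm.T, -Rm.T@np.array(p["tvec"]).ravel()
def onplane(c,uv,z):
    K,Rw,C=c; uv=np.atleast_2d(uv).astype(float)
    d=(Rw@np.linalg.inv(K)@np.c_[uv,np.ones(len(uv))].T).T
    return C+d*((z-C[2])/d[:,2])[:,None]
def snap(name,fn):
    c=cam(name); im=camera(name); cv2.imwrite('pics/'+fn,im[:,:,::-1]); return c,im
def down(yaw): # jaw x axis at yaw, tool z down
    return (R.from_euler('z',yaw)*R.from_euler('x',np.pi)).as_quat()
E
python3 - <<'E'
from h import *
a=snap('scene','s1.png')[0]; b=snap('side','d1.png')[0]
print(a[2],b[2],observe()['orientation'],camera_params('wrist'))
E
```

```text
pics
[1.18372954 0.36499895 0.84983915] [ 0.18437492 -0.82034852  0.72303217] [ 9.99999640e-01 -4.09899545e-05 -8.47736731e-04  1.54528372e-05] {'intrinsics': array([[279.74602418,   0.        , 320.1512142 ],
       [  0.        , 279.74602418, 200.57033403],
       [  0.        ,   0.        ,   1.        ]]), 'tool_from_camera': array([[ 9.99999827e-01,  5.86162844e-04,  5.69421359e-05,
         1.49609821e-04],
       [-5.73281596e-04,  9.46745739e-01,  3.21981642e-01,
        -8.21576692e-02],
       [ 1.34823950e-04, -3.21981619e-01,  9.46745910e-01,
        -1.42075481e-01],
       [ 0.00000000e+00,  0.00000000e+00,  0.00000000e+00,
         1.00000000e+00]])}
```

View pics/s1.png

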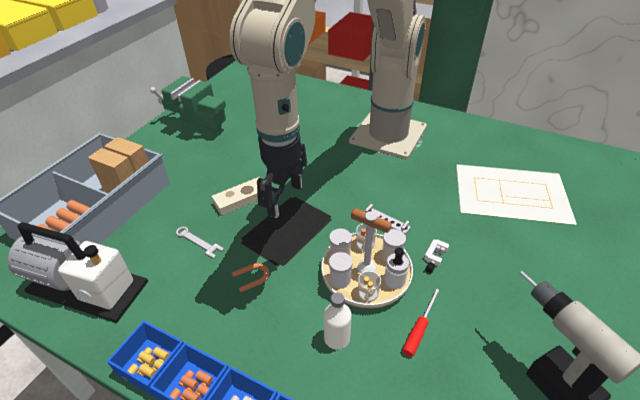

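View pics/d1.png

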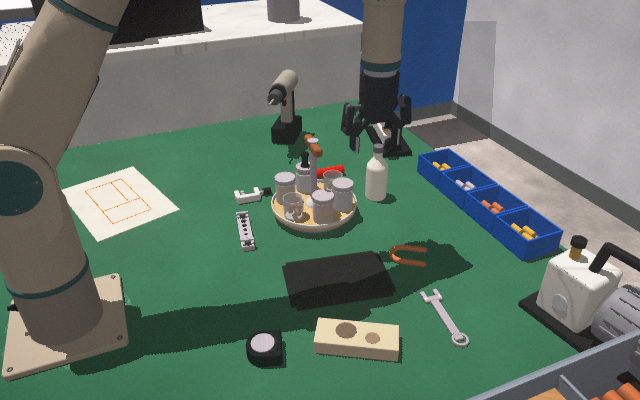

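```bash
python3 - <<'E'
from h import *
c=cam('side'); s=cam('scene')
print('mat side',onplane(c,[(283,265),(378,254),(395,290),(291,306)],0).round(3).tolist())
print('mat scene',onplane(s,[(288,199),(330,217),(281,262),(243,240)],0).round(3).tolist())
print('block top side',onplane(c,[(318,319),(399,329),(399,352),(315,343)],.03).round(3).tolist())
print('deck c',onplane(c,[(315,203)],.03).round(3), onplane(s,[(367,268)],.03).round(3))
print('handle scene',onplane(s,[(371,218)],.2).round(3), 'side',onplane(c,[(314,145)],.2).round(3))
print('flux scene',onplane(s,[(398,255)],.136).round(3), 'side',onplane(c,[(305,157)],.136).round(3))
print('others side',onplane(c,[(264,348),(445,318),(408,256),(247,195),(245,230),(376,195)],0).round(3).tolist())
E
```

```text
mat side [[0.436, -0.002, -0.0], [0.646, -0.051, 0.0], [0.622, -0.168, 0.0], [0.41, -0.127, 0.0]]
mat scene [[0.428, -0.143, -0.0], [0.439, -0.003, 0.0], [0.633, -0.044, 0.0], [0.614, -0.17, 0.0]]
block top side [[0.435, -0.206, 0.03], [0.56, -0.286, 0.03], [0.533, -0.331, 0.03], [0.408, -0.257, 0.03]]
deck c [[0.578 0.156 0.03 ]] [[0.578 0.161 0.03 ]]
handle scene [[0.58  0.161 0.2  ]] side [[0.571 0.14  0.2  ]]
flux scene [[0.596 0.233 0.136]] side [[0.573 0.206 0.136]]
others side [[0.328, -0.207, 0.0], [0.672, -0.273, 0.0], [0.704, -0.084, 0.0], [0.443, 0.306, 0.0], [0.395, 0.156, -0.0], [0.759, 0.17, 0.0]]
```

```bash
python3 - <<'E'
from h import *
move_to([0.50,-0.20,0.30],down(0))
o=observe();print(o['time'],o['q'])
c,im=snap('wrist','w1.png')
hsv=cv2.cvtColor(im,cv2.COLOR_RGB2HSV)
m=(((hsv[:,:,0]>10)&(hsv[:,:,0]<28)&(hsv[:,:,1]>40)&(hsv[:,:,2]>90))*255).astype(np.uint8)
d=((im.max(2)<38)*255).astype(np.uint8)
for n,mm,z in(('block',m,.03),('dark',d,0.002)):
    mm=cv2.morphologyEx(mm,cv2.MORPH_OPEN,np.ones((5,5),np.uint8))
    for k in sorted(cv2.findContours(mm,0,2)[0],key=cv2.contourArea)[-3:]:
        w=onplane(c,k[:,0],z)[:,:2].astype(np.float32)
        print(n,cv2.contourArea(k),cv2.boundingRect(k),cv2.minAreaRect(w), cv2.boxPoints(cv2.minAreaRect(w)).round(3).tolist())
E
```

```text
1.1167 [ 0.29106966  0.39389682  0.04950695  1.7381081  -0.0239945   1.00999754
  0.35184961]
block 291.0 (608, 279, 25, 19) ((1.0231688022613525, -0.4138171672821045), (0.02466096356511116, 0.05085308104753494), 58.15717697143555) [[0.9950000047683716, -0.41100001335144043], [1.0379999876022339, -0.43799999356269836], [1.0509999990463257, -0.4169999957084656], [1.0080000162124634, -0.38999998569488525]]
block 776.0 (434, 55, 59, 60) ((0.6902483105659485, -0.085472472012043), (0.05701693892478943, 0.0780392587184906), 55.008827209472656) [[0.6420000195503235, -0.0860000029206276], [0.7059999704360962, -0.13099999725818634], [0.7390000224113464, -0.08399999886751175], [0.675000011920929, -0.03999999910593033]]
block 2259.5 (261, 177, 98, 63) ((0.4870360195636749, -0.2613619863986969), (0.06494488567113876, 0.1483764350414276), 59.60603713989258) [[0.40700000524520874, -0.25200000405311584], [0.5350000262260437, -0.3269999921321869], [0.5669999718666077, -0.2709999978542328], [0.4390000104904175, -0.19599999487400055]]
dark 534.5 (604, 306, 36, 38) ((1.0974087715148926, -0.517181217670
[... 173 characters left out ...]
2, -0.5479999780654907], [1.0540000200271606, -0.4659999907016754]]
dark 727.5 (192, 156, 40, 44) ((0.32256004214286804, -0.2253584861755371), (0.06925240904092789, 0.061779141426086426), 72.62897491455078) [[0.28299999237060547, -0.24899999797344208], [0.34200000762939453, -0.2680000066757202], [0.3619999885559082, -0.20200000703334808], [0.30300000309944153, -0.18299999833106995]]
dark 34172.0 (45, 256, 571, 144) ((0.5244746208190918, -0.5463055968284607), (1.2456529140472412, 0.3537302315235138), 0.1290598064661026) [[-0.0989999994635582, -0.3709999918937683], [-0.09799999743700027, -0.7250000238418579], [1.1480000019073486, -0.722000002861023], [1.1469999551773071, -0.36800000071525574]]
```

View pics/w1.png

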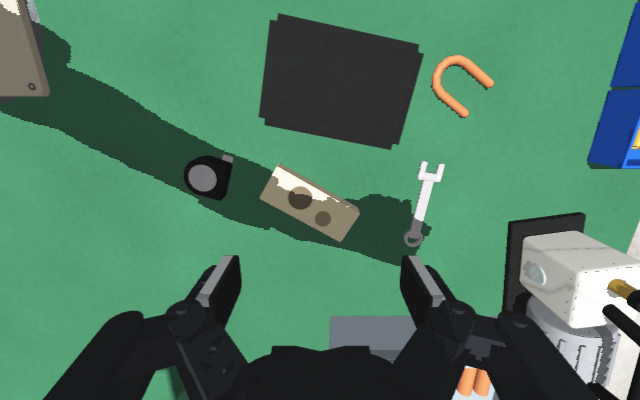

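```bash
python3 - <<'E'
from h import *
c=cam('wrist'); im=cv2.imread('pics/w1.png')
m=((im.max(2).astype(int)<75)&(im.max(2).astype(int)-im.min(2)<14)).astype(np.uint8)*255
m[:,:230]=0;m[:,440:]=0;m[160:]=0
k=max(cv2.findContours(m,0,2)[0],key=cv2.contourArea)
w=onplane(c,k[:,0],.001)[:,:2].astype(np.float32)
r=cv2.minAreaRect(w);print(r,cv2.boxPoints(r).round(3).tolist())
q=cam('side')
for y in (59.6,59.6-180):
  try: print(y,ik([.487,-.262,.008],down(np.radians(y))),ik([.53,-.087,.01],down(np.radians(y+17))))
  except Exception as e: print(e)
E
```

```text
((0.5270258188247681, -0.08858643472194672), (0.14826926589012146, 0.21733343601226807), 79.29137420654297) [[0.4059999883174896, -0.14100000262260437], [0.6200000047683716, -0.18199999630451202], [0.6480000019073486, -0.035999998450279236], [0.4339999854564667, 0.004000000189989805]]
59.6 [ 0.51048213  0.83075664 -0.10466219  1.93532479  0.20654024  0.38567439
  1.28823012] [ 0.1972424   0.81733114 -0.13274914  1.97843567  0.27547213  0.36280539
  1.18470428]
-120.4 [ 0.24019981  0.86007842  0.31856583  1.94315223 -0.60155608  0.43283609
 -1.09200658] [-0.05043837  0.83480521  0.24882393  1.98549589 -0.51172594  0.38195627
 -1.20573135]
```

```bash
python3 - <<'E'
from h import *
a=np.radians(79.3); ex=np.array([np.cos(a),np.sin(a)]); M=np.array([.527,-.0886])
P=lambda x,z: [*(M+x*ex),z]
y0=down(np.radians(59.6)); y1=down(a)
move_to([.487,-.263,.10],y0)
c,im=snap('wrist','w2.png')
print(move_linear([.487,-.263,.004],v=.08,max_force=15))
grip(.05,25); o=observe(); print(o['grip_width'],o['position'],o['wrist_force'],o['time'])
if .055<o['grip_width']<.066:
    move_linear(P(-.115,.004),v=.05,attitude=y1,max_force=40)
    print(move_linear(P(-.092,.006),v=.04,max_force=40))
    print(move_linear(P(0,.006),v=.05,max_force=40))
    o=observe(); print(o['grip_width'],o['position'],o['wrist_force'],o['time'])
snap('side','d2.png')
E
```

```text
False
0.05956360007542005 [ 0.48702429 -0.26361427  0.00460757] [-0.42516687 -1.28198977  6.31930475] 3.8417
False
False
0.05950018699203601 [ 0.52692671 -0.08974959  0.00664181] [-1.11814919 -5.22584981  6.06831373] 7.9917
```

View pics/d2.png

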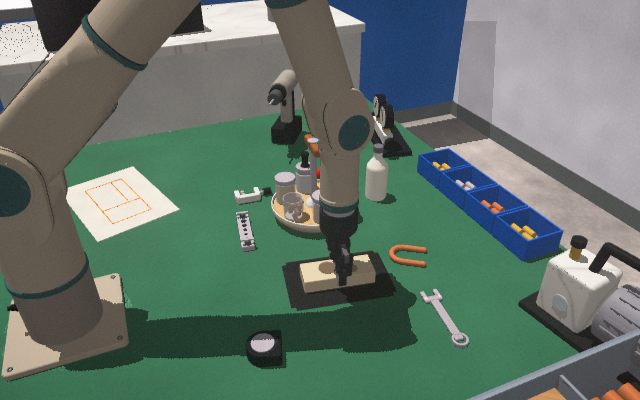

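```bash
python3 - <<'E'
from h import *
grip(.085); p=observe()['position']
move_linear([p[0],p[1],.12],v=.1)
move_to([.57,0.04,.33],down(0))
c,im=snap('wrist','w3.png'); np.savez('w3.npz',K=c[0],R=c[1],C=c[2]); print(observe()['time'],observe()['q'])
hsv=cv2.cvtColor(im,cv2.COLOR_RGB2HSV).astype(int); h,s,v=hsv[...,0],hsv[...,1],hsv[...,2]
for n,m,z in(('tan',(h>10)&(h<28)&(s>40)&(s<140)&(v>90),.032),('wood',(h<14)&(s>110)&(v>60),.201),('mat',(v<75)&(im.max(2).astype(int)-im.min(2)<14),.001)):
    mm=cv2.morphologyEx((m*255).astype(np.uint8),cv2.MORPH_OPEN,np.ones((3,3),np.uint8))
    for k in sorted(cv2.findContours(mm,0,2)[0],key=cv2.contourArea)[-4:]:
        w=onplane(c,k[:,0],z)[:,:2].astype(np.float32)
        print(n,cv2.contourArea(k),cv2.boundingRect(k),np.round(np.hstack(cv2.minAreaRect(w)),3))
E
```

```text
10.975 [-0.24293934  0.4242233   0.1873339   1.61069816 -0.08468662  1.11704555
 -0.03467868]
tan 1178.5 (9, 187, 50, 49) [ 0.091 -0.059  0.122  0.06  43.894]
tan 2203.5 (252, 206, 89, 50) [ 5.2700e-01 -8.4000e-02  7.0000e-02  1.4800e-01  7.9265e+01]
tan 3497.5 (330, 2, 66, 147) [ 0.633  0.152  0.195  0.089 83.807]
tan 3643.0 (253, 0, 64, 147) [ 0.517  0.159  0.193  0.09  87.833]
wood 501.0 (372, 207, 48, 42) [6.4600e-01 2.0000e-03 3.6000e-02 4.9000e-02 5.4934e+01]
wood 709.5 (313, 74, 23, 41) [5.7200e-01 1.3100e-01 3.3000e-02 1.9000e-02 8.6203e+01]
wood 712.5 (547, 181, 32, 37) [0.82  0.031 0.032 0.039 0.486]
wood 853.0 (317, 3, 24, 45) [5.7700e-01 1.8500e-01 3.1000e-02 1.9000e-02 8.4396e+01]
mat 86.5 (479, 58, 12, 17) [8.180e-01 1.770e-01 1.000e-02 2.800e-02 3.506e+01]
mat 1130.5 (0, 155, 26, 64) [ 2.8000e-02 -2.3000e-02  1.2300e-01  4.2000e-02  6.9737e+01]
mat 8609.5 (235, 179, 129, 90) [ 0.528 -0.088  0.149  0.219 79.298]
mat 35898.5 (45, 255, 552, 145) [ 0.568 -0.339  1.29   0.382  0.23 ]
```

View pics/w3.png

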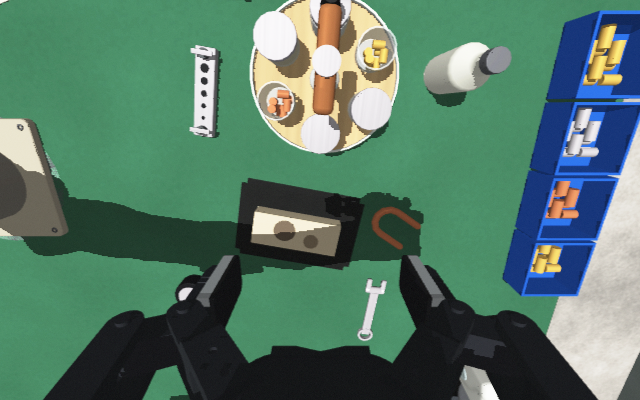

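```bash
python3 - <<'E'
from h import *
f=np.load('w3.npz'); print('boss',onplane((f['K'],f['R'],f['C']),[(327,60)],.204))
H=[.5745,.158]; q=down(np.radians(-4.8))
move_to([*H,.26],q)
print(move_linear([*H,.171],v=.08,max_force=15)); a=observe(); print(a['q'],a['wrist_force'],a['time'])
grip(.01,40); sleep(.3); a=observe(); print(a['grip_width'],a['position'],a['wrist_force'],a['ft_torque'])
snap('side','d3.png')
E
```

```text
boss [[0.57508517 0.1584466  0.204     ]]
False
[-0.41174055  0.62501443  0.15267997  1.73842641 -0.12604197  0.78652396
 -0.28222639] [0.3271493  0.56619779 0.4425593 ] 12.8417
0.019626582108939507 [0.57430016 0.15799543 0.17120977] [-3.09957511 -0.61217533  5.08200867] [-0.06666979  0.54824496  0.03022844]
```

View pics/d3.png

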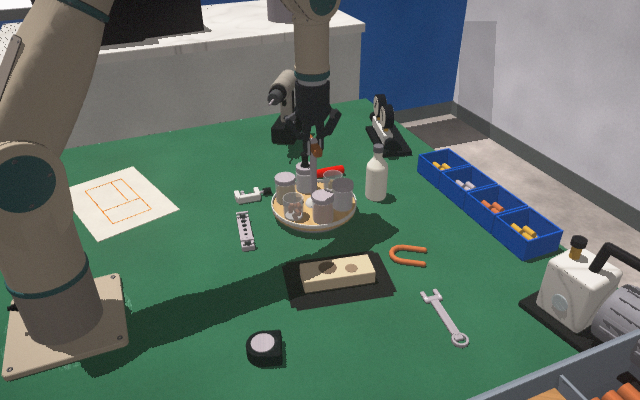

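Gripped at 19.6 mm with 3 N of side force. The block sits in the middle of the mat at about (340,272). Next I turn the carousel with the last joint only, through +3.037 rad (-0.282 to 2.755, limit 2.94).

```bash
python3 - <<'E'
from h import *
q0=np.array(observe()['q'])
for d in np.linspace(0,np.radians(174),9)[1:]:
    q=q0.copy(); q[6]+=d; move_j(q); o=observe()
    print(round(d,2),np.round(o['position'],4),np.round(o['wrist_force'],1),o['grip_width'],round(o['time'],1))
    if np.linalg.norm(o['wrist_force'])>40: break
sleep(.5); o=observe(); print(o['q'],R.from_quat(o['orientation']).as_matrix()[:,0],o['dq'])
snap('side','d4.png'); snap('scene','s4.png')
a=cv2.imread('pics/d4.png')[100:330,200:450]; b=cv2.imread('pics/s4.png')[150:380,200:450]
cv2.imwrite('pics/c4.png',cv2.resize(np.hstack([a,b]),(800,368)))
E
```

```text
0.38 [0.5746 0.1581 0.1712] [-0.4  0.1  1.5] 0.019452123602240464 14.3
0.76 [0.5749 0.1583 0.1712] [ 1.7  0.6 -0.5] 0.019317139876429884 14.7
1.14 [0.5751 0.1585 0.1712] [ 2.8  2.1 -1. ] 0.019403079657105117 15.2
1.52 [0.5753 0.1588 0.1712] [ 4.3  2.9 -1.2] 0.019812309217879413 15.6
1.9 [0.5753 0.1591 0.1712] [ 4.1  3.9 -2.9] 0.01925046901291954 16.1
2.28 [0.5751 0.1594 0.1712] [ 3.6  4.  -2.5] 0.019068724672761626 16.5
2.66 [0.5748 0.1597 0.1712] [ 3.8  4.4 -1.7] 0.01935165174385355 17.0
3.04 [0.5745 0.1598 0.1712] [ 2.4  5.1 -1.1] 0.019649572435994727 17.4
[-0.41239355  0.62543911  0.15090317  1.73844418 -0.12745736  0.78601907
  2.74919241] [-9.81457566e-01  1.91679490e-01 -1.41343333e-04] [ 0.00086591  0.00104862 -0.00014847 -0.00041121 -0.00011619  0.00062753
 -0.00011446]
```

View pics/c4.png

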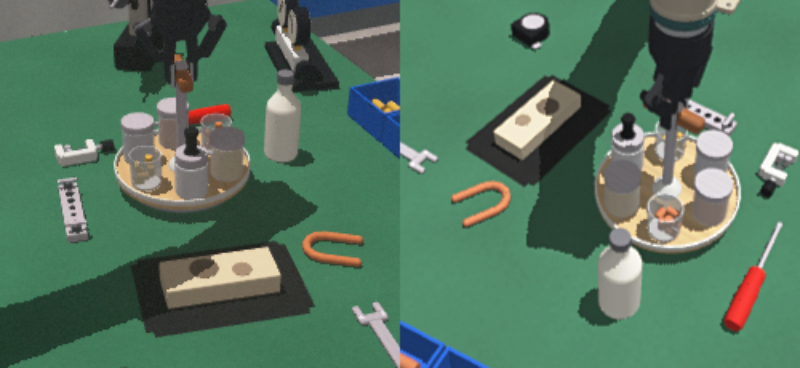

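```bash
python3 - <<'E'
from h import *
A=np.array([.5748,.1584]); M=np.array([.5275,-.0883]); d=(M-A)/np.linalg.norm(M-A)
for n,uv in(('side',(319,182)),('scene',(342,224))):
    p=onplane(cam(n),[uv],.134)[0,:2]-A; print(n,'along',p@d,'across',d[0]*p[1]-d[1]*p[0])
c=cam('side'); im=camera('side'); hsv=cv2.cvtColor(im,cv2.COLOR_RGB2HSV); h,s,v=[hsv[...,i] for i in range(3)]
m=((h>10)&(h<28)&(s>25)&(v>150)).astype(np.uint8)*255; m[:245]=0;m[310:]=0;m[:,:270]=0;m[:,400:]=0
m=cv2.morphologyEx(m,cv2.MORPH_CLOSE,np.ones((9,9),np.uint8))
k=max(cv2.findContours(m,0,2)[0],key=cv2.contourArea)
print('block img',np.round(np.hstack(cv2.minAreaRect(onplane(c,k[:,0],.032)[:,:2].astype(np.float32))),3))
grip(.01,60); sleep(.5); o=observe(); print(o['grip_width'],o['wrist_force'],o['time'])
E
```

```text
side along 0.07400479398006707 across -0.0008489007428294296
scene along 0.07009742982025065 across 0.0032528677809954554
block img [ 5.2500e-01 -9.1000e-02  6.0000e-02  1.4900e-01  7.9252e+01]
0.019109909492401485 [ 2.64619996  4.28228537 -0.77882884] 18.775
```

```bash
python3 -c "
from station import *
close_job(); print(observe()['grip_width'])"
```

```text
the job is handed in; nothing more can be done
the job is handed in; nothing more can be done
```

The bench is set up and the job is handed in. By my last checks every condition was met, but the simulator gives no verdict.

- **Block:** I gripped it lightly, slid it along the bench and up onto the mat, and let go. The last measurement put it 2–4 mm from the mat's centre, lined up with the mat to within about 0.1°. An earlier wrist-camera reading was about 4 mm to the other side, because it included part of the block's side face. Both are well inside the 20 mm limit.
- **Carousel:** I turned it 174° by the handle using the wrist joint alone, with wrist forces under about 7 N. The two camera views put the flux jar's knob 1 mm and 3 mm off the line to the mat, on opposite sides of it, against a limit of 12 mm. The knob is 70–74 mm from the axis, on the mat side.
- **At hand-in:** the gripper was still holding the handle with a 60 N grip setting and about 5 N of side force, with the arm at rest. It was about 19 s into the 72 s allowed.
- **Other things on the bench:** the pictures show nothing else was moved.

No check failed.

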